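Clear the sloping polishing nest and seat the casting blank

TASK

Get the sloping polishing nest ready and load it: use the scraper block, not the fingers, to sweep the three brass sprue stubs along the channel and off its open end into the scrap tray, then stand the scraper upright on the bench clear of the fixture. Then seat the brass blank whose tongue matches the notch in the nest's end stop: flat on the nest floor, square between the rails, tongue in the notch and shoulder up against the stop, and let go. Leave the mirror-image blank and everything else on the bench where it is.

Things in the scene. Friction and masses are not known exactly. Their poses are not given: they have to be found in the camera images.
- fixture: Fixed dark steel stand carrying the sloping nest, with a scrap tray at its +y end. Origin: on the bench under the nest's origin; z up, x towards the nest's high side, y along the channel towards the tray. Footprint: x -65 to +65, y -58 to +184 mm. A thin black dust-extraction gooseneck rises at its back (x 70 to 110, y -65 to -25 mm) to 225 mm, its nozzle 190 mm up, looking at the nest.
- nest: Aluminium channel plate sloping 0.50 rad (29 degrees), low side towards the robot. Origin: on the channel floor, 60 mm above the bench, where the centre of the seated blank's underside belongs; z square to the floor, x up the slope, y along the channel. Floor y -56 to +72 mm, open at +72 over the tray. Rails 8 mm high at |x| 27.5 to 41.5 mm (channel 55 mm wide).
- stop (a point): Middle of the end stop's face at floor level (nest x 0, y -32, z 0 mm). The stop is 8 mm high and reaches from y -32 back to -56 mm; a notch for the tongue runs right through it from x -0.5 to +20.5 mm, floor level with the channel's.
- lip (a point): Middle of the open end edge of the channel floor (nest x 0, y 72, z 0 mm).
- tray (a point): Centre of the scrap tray's floor (fixture x 0, y 124 mm), 4 mm above the bench. The tray is open-topped, inside x -62 to +62, y 67 to 181 mm in the fixture's frame, walls 36 mm high (22 mm under the nest).
- scraper: Scraper block standing upright, 62 mm high: dark steel blade block 50 (x) x 18 (y) x 22 mm high, and on it a wooden handle 34 (x) x 16 (y) x 40 mm high. Origin: centre of its underside, z up. 0.15 kg.
- blank: Brass blank lying flat, the one that fits: body 52 (x) x 64 (y) x 20 mm high, with a tongue 18 mm wide, 16 mm long and 20 mm high out of its -y end, centred at x = +10 mm (off centre). Origin: centre of the body's underside (tongue not counted), z up. About 0.5 kg. Seated, its axes agree with the nest's.
- blank_tongue (a point): End of the matching blank's tongue (blank x +10, y -48, z +10 mm).
- other_blank: Mirror-image brass blank that does not fit: same sizes, but its tongue is centred at x = -10 mm. Origin: centre of the body's underside. Bystander.
- stub0: Brass sprue stub lying in the channel against its low rail, about 12 x 10 x 10 mm, 12 g. Origin: its centre.
- stub1: Brass sprue stub lying in the channel against its low rail, about 11 x 11 x 9 mm, 12 g. Origin: its centre.
- stub2: Brass sprue stub lying in the channel against its low rail, about 10 x 13 x 10 mm, 12 g. Origin: its centre.
- compound_bar: Reddish bar of polishing compound, 45 (x) x 95 (y) x 34 mm high, origin centre of underside. Bystander.
- buff: Grey cloth buffing wheel lying flat, 110 mm across, 25 mm high, origin centre of underside. Bystander.
- jar: White jar with a dark cap, 60 mm across, 110 mm high, close beside the nest's stop end, origin centre of underside. Bystander.
- spoon: Steel spoon lying behind the fixture, 180 mm long along its x. Bystander.
Not all that is in view belongs to the job. What is shaped like the blank but green is not meant. There is more than one size of the scraper; the one meant has the size given above.

How it is judged:
On the way, in this order (a step that is already met when the one before it is completed fails the run):
1. the scraper is picked up (height (world z) of scraper above 0.03 m), for 0.1 s.
2. all three stubs are past the open end of the channel, with the scraper there (y of each of stub0, stub1, stub2 in the frame of nest above 0.07 m and distance between scraper and lip below 0.15 m), for 0.05 s.
3. the scraper stands upright on the bench, clear of nest and tray (height (world z) of scraper below 0.008 m and angle between scraper's own z axis and vertical below 0.1 rad and horizontal distance between scraper and nest above 0.08 m and horizontal distance between scraper and tray above 0.08 m), for 0.2 s.
4. the matching blank is home in the nest (x of blank in the frame of nest between -0.003 and 0.003 m and y of blank in the frame of nest between -0.003 and 0.004 m and z of blank in the frame of nest between -0.002 and 0.002 m and angle between the z axis of blank and the z axis of nest, either way round below 0.045 rad and angle between the x axis of blank and the x axis of nest, either way round below 0.06 rad and y of blank_tongue in the frame of nest below -0.03 m and z of blank_tongue in the frame of nest above 0.005 m), for 0.2 s.
At the end, for the whole second after the job is handed in: Matching blank home in the nest, released and still (3 mm across, -3/+4 mm along, 2 mm height; flat to 0.045, square to 0.06 rad; tongue in notch, right side up); all stubs in the tray; scraper upright on the bench, over 80 mm from nest origin and tray centre (all of step 3 and all of step 4 and x of stub0 in the frame of fixture between -0.064 and 0.064 m and y of stub0 in the frame of fixture between 0.064 and 0.184 m and height (world z) of each of stub0, stub1, stub2 below 0.035 m and x of stub1 in the frame of fixture between -0.064 and 0.064 m and y of stub1 in the frame of fixture between 0.064 and 0.184 m and x of stub2 in the frame of fixture between -0.064 and 0.064 m and y of stub2 in the frame of fixture between 0.064 and 0.184 m and linear speed of blank below 0.01 m/s); the robot touches nothing.
It fails at once if the fingers touch a stub (contact force between the fingers and stub0 above 0.5 N or contact force between the fingers and stub1 above 0.5 N or contact force between the fingers and stub2 above 0.5 N).
It fails at once if the mirror-image blank, polishing bar, buffing wheel, jar or spoon is moved more than 30 mm (distance of any of other_blank, compound_bar, buff, jar, spoon from where it was at the start of the episode above 0.03 m).
It also fails if it takes over 72 s, if anything falls off the work surface, if the arm or the gripper's body presses on something with over 40 N, if the wrist force passes 120 N, or if a joint passes its speed limit or range.

ROBOT

A 6-joint arm with a two-finger parallel gripper is mounted at the origin on the work surface. World frame = base frame: x ahead of the robot, y to its left, z up, the work surface at z = 0. Lengths are in m, angles in rad, forces in N, time in s.
With the tool pointing down it reaches from about 0.225 to 0.875 m from the base axis. Payload 3.4 kg.
Tool frame: the origin (TCP) lies where the fingers leave the gripper's body, on its centre line; the fingertips stand 73 mm ahead of it and the grasp point (between the pads) lies 54 mm ahead of it (manip.pinch_z is the distance from the TCP to the grasp point, in m); z points along the fingers, y is the line along which they close (so a half turn about z gives the same grasp; the last joint's range is limited). The gripper opens to 85 mm and grips with 20 to 120 N. Pads are 22 mm wide; open, the fingers measure 114 mm over their backs; the gripper's body (76 mm by 85 mm) begins 54 mm behind the grasp point. The pads swing forward as they close: fully open they stand 13 mm farther back than shut.
Start: joints at [-0.121, 0.276, 1.505, -0, 1.361, -0.121], TCP at [0.575, -0, 0.304] pointing down, gripper open.
Joint ranges: [-2.89, 2.89], [-0.75, 2.08], [0.22, 2.7], [-1.18, 4.32], [0.11, 2.71], [-2.7, 2.7]. Speed limits (rad/s): [2.57, 2.57, 3.14, 3.14, 3.14, 3.14].

INTERFACE

Orientations are given as a unit quaternion [w, x, y, z].
In Python, from rig import readout, imaging, manip gives the robot as it stands. The module is installed in compiled form; this text tells all that it offers.
- The arm moves only by the tool servo_tool, never from a script. Its argument "moves" is a list of rows, each an object with "dp": the shift along the tool's x, y, z in units of 0.2 m (1.0 is 0.2 m), a list of three; "delta_rot": the turn, a rotation vector about the tool's x, y, z in units of 0.1 rad (1.0 is 0.1 rad), a list of three; "fingers": the opening, from 0 (shut) to 1 (fully open). In form: [{"dp": [dx, dy, dz], "delta_rot": [wx, wy, wz], "fingers": fingers}, ...]. A call has 1 to 5 rows; each row shifts and turns the commanded pose from where the row before left it, along the tool's axes as they then stand; what a row does not reach is not made up. A row lasts 1/10 s, in which the tool goes at most 50 mm and 8.59 degrees, less where a joint would pass 70% of its speed; a pose out of reach is approached as far as the arm can. A call with a number of a shift or a turn outside -1 to 1 is refused whole. A call with a gripper value outside its range is refused whole. The fingers move at their own pace and stop on an object; "force" is the grip in N (left out, the last holds). Time passes only in rows, so rows that do not move let the fingers close. It gives the time, the measured TCP pose, the force, the opening and the grip force at its end, in the units of the state.
- readout.get_state(): the state, without advancing time (a new reading comes with each control period).
- imaging.get_image(name): name is "scene" or "side" or "wrist"; returns (picture, depth): 400x640x3 uint8, red, green, blue; 400x640 float32, m along the optical axis (not along the pixel's ray), 0 where there is no reading.
- imaging.calibration(name): a dict with "intrinsics" (3x3 intrinsics, pixels), "dist" ([k1, k2, p1, p2, k3] as OpenCV has them; the pictures are not rectified), "R" (3x3) and "t" (3): a world point X has camera coordinates R X + t; the wrist camera has in their place "hand_eye" (4x4, takes a point from camera to tool coordinates, whose origin is the TCP and whose axes are the flange's). Camera axes: x right, y down, z forward; pixel columns grow to the right and rows downward; lengths in m; the calibration is good to about 2 mm. A picture is of the moment at which its call begins: read the wrist's pose just before it. calibration takes no time and is no camera call.
- manip.sign_off(): hands the job in; it is judged then, once.
The state is a dict: "clock": time; "qpos": joint angles; "qd": joint speeds; "effort": joint torques, N m; "position": TCP position; "ee_rot": TCP orientation; "contact_force": force on the tool from outside, world axes, zero at the start; "moment": the same for the moment, N m; "width": finger opening in m; "gripper_force": force on a finger pad.
Only numpy, scipy, OpenCV 4.12 (cv2) and the standard library are available. Lean on these libraries where they do the work, as an engineer would, in place of code of your own. Each camera call takes 0.05 s, during which the arm holds its last target. There are 200 camera calls.

## Working session

There is one attempt and no reset: what is moved stays moved. The work goes in short steps, Python scripts to look and compute and a tool call to move; the robot and the scene stay as the last step left them, time stands still between calls to the robot, and variables do not carry over. Pictures are saved under pics/ and viewed, at most 10 in all, crops included, and the job is handed in when it is done.

Besides the shell and the picture viewer there is one more tool, called by a JSON object that holds its "op" and its "data", one argument or row to a line. servo_tool: Moves the arm, as the interface text tells. Its arguments: {"type":"object","properties":{"moves":{"type":"array"},"force":{"type":"number"}},"required":["moves"]}

```bash
mkdir -p pics
cat > h.py <<'E'
import numpy as np, cv2, pickle
from rig import readout, imaging, manip
from scipy.spatial.transform import Rotation as Ro
def snap(n,fn):
    s=readout.get_state(); p,d=imaging.get_image(n); c=imaging.calibration(n)
    pickle.dump((s,p,d,c,n),open(fn+'.pkl','wb')); return s,p,d,c
def cam(s,c):
    if 'R' in c: return np.array(c['R']),np.array(c['t'])
    H=np.array(c['hand_eye']); q=s['ee_rot']; R=Ro.from_quat([q[1],q[2],q[3],q[0]]).as_matrix()
    Rw=R@H[:3,:3]; tw=R@H[:3,3]+np.array(s['position']); return Rw.T,-Rw.T@tw
def cloud(s,d,c):
    K=np.array(c['intrinsics'],float); D=np.array(c['dist'],float)
    v,u=np.mgrid[0:400,0:640].astype(np.float64)
    n=cv2.undistortPoints(np.stack([u.ravel(),v.ravel()],1)[:,None],K,D)[:,0]
    z=d.ravel(); P=np.c_[n*z[:,None],z]; R,t=cam(s,c)
    return ((P-t)@R).reshape(400,640,3)
def load(fn):
    s,p,d,c,n=pickle.load(open(fn+'.pkl','rb')); return s,p,d,c,cloud(s,d,c)
def proj(X,s,c):
    R,t=cam(s,c); return cv2.projectPoints(np.atleast_2d(np.array(X,float)),cv2.Rodrigues(R)[0],t,np.array(c['intrinsics'],float),np.array(c['dist'],float))[0][:,0]
E
python3 - <<'E'
from h import *
for n in ['scene','side','wrist']:
    s,p,d,c=snap(n,n); cv2.imwrite(f'pics/{n}0.png',p[:,:,::-1])
    R,t=cam(s,c); print(n,-R.T@t, R[2])
print(s)
E
```

```text
scene [ 0.9456383  -0.71281477  0.98102649] [-0.32132003  0.59848772 -0.73387048]
side [0.20549102 0.78763757 0.62155243] [ 0.35955153 -0.76027811 -0.54101746]
wrist [0.57619149 0.08168247 0.37336878] [-0.00248946 -0.31981805 -0.94747571]
{'clock': 0.1, 'qpos': array([-1.21010946e-01,  2.76524369e-01,  1.50598661e+00, -1.12138257e-05,
        1.36072242e+00, -1.20987356e-01]), 'qd': array([ 0.00084364, -0.00149729, -0.00199318, -0.00267627, -0.00067266,
       -0.00079297]), 'effort': array([ 1.55745878e-03, -4.17697620e+01, -2.46405226e+01, -1.74112388e-04,
        5.80947395e-03,  2.85749664e-07]), 'position': array([5.74648949e-01, 2.77815508e-05, 3.03138276e-01]), 'ee_rot': array([-6.42489086e-04,  7.07114054e-01,  7.07099033e-01, -5.10147219e-04]), 'contact_force': array([ 0.25233335,  0.6994106 , -0.71138611]), 'moment': array([-0.01220325,  0.02625127,  0.00451694]), 'gripper_force': 0.0, 'width': 0.08568244568110771}
```

View pics/scene0.png

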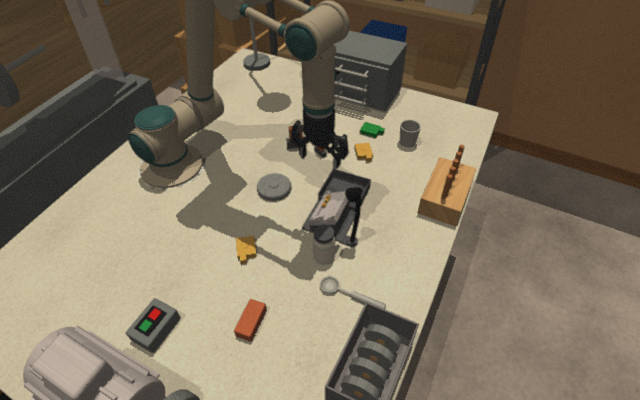

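View pics/side0.png

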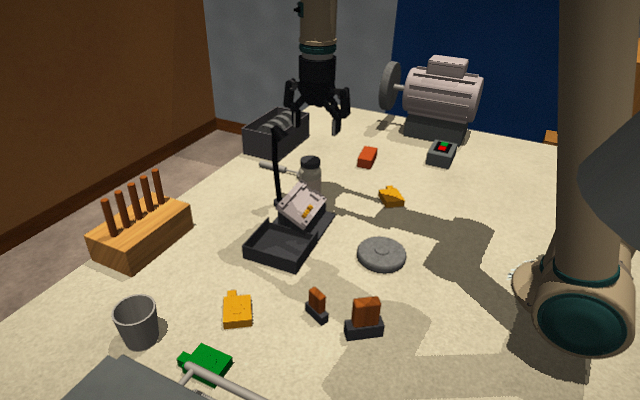

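Side view: two scraper blocks at (317,303) and (365,317). Brass blanks at (237,310) and (391,197), the green one at (205,362) is not meant. Nest at (300,205), stubs at about (307,212).

Run:
```python
from h import *
s,p,d,c,P=load('side')
s2,p2,d2,c2,P2=load('scene')
a=cv2.resize(p[265:350,215:395],None,fx=4,fy=4,interpolation=2)[:, :720]
b=cv2.resize(p[170:240,255:415],None,fx=4,fy=4,interpolation=2)
im=np.zeros((620,720,3),np.uint8); im[:340,:720]=a; im[340:620,:640]=b
cv2.imwrite('pics/crop1.png',cv2.resize(im[:,:,::-1],None,fx=.96,fy=.96))
for nm,(u,v) in dict(scrS=(317,293),scrL=(365,308),blA=(237,312),blB=(389,197),wheel=(381,250),bar=(369,152),jar=(310,160),traymid=(280,246)).items(): print(nm,P[v,u].round(3))
for nm,(u,v) in dict(blA=(363,152),blB=(245,249),jar=(324,236),stub=(326,200),spoon=(332,288)).items(): print('scene',nm,P2[v,u].round(3))
```

```text
scrS [0.432 0.279 0.063]
scrL [0.338 0.289 0.08 ]
blA [0.56  0.351 0.021]
blB [ 0.43  -0.165  0.021]
wheel [0.378 0.062 0.026]
bar [ 0.561 -0.372  0.033]
jar [ 0.636 -0.105  0.108]
traymid [0.595 0.13  0.005]
scene blA [0.574 0.327 0.021]
scene blB [ 0.436 -0.191  0.02 ]
scene jar [ 0.644 -0.114  0.108]
scene stub [0.573 0.043 0.057]
scene spoon [ 0.703 -0.187  0.004]
```

View pics/crop1.png

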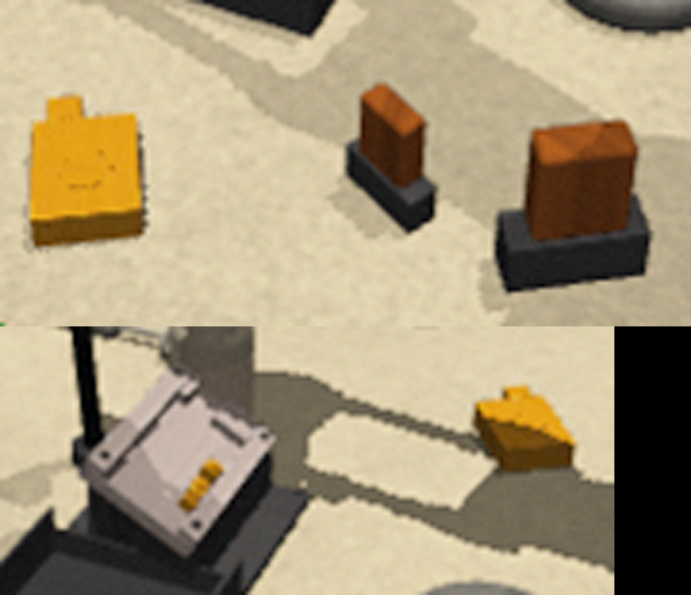

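View pics/wrist0.png

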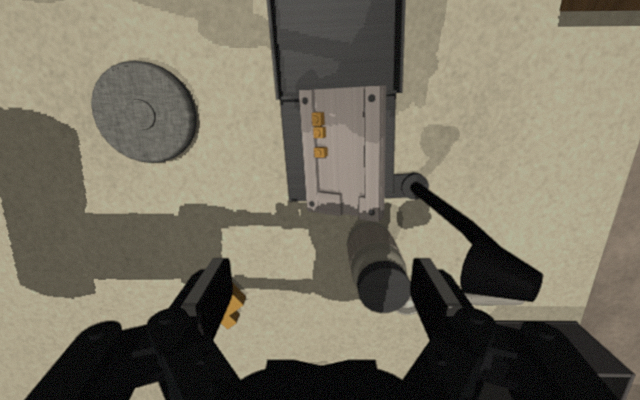

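The 62 mm scraper is the small one at side pixel (317,303), since its top is at 63 mm and the other's is at 80 mm. In the crop, the blank at (237,310) has its tongue at the far (-y) end, on the +x side. Next I measure the poses of the blanks, scraper and fixture.

```bash
cat >> h.py <<'E'
def top(P,cx,cy,r,z0,z1):
    m=(np.hypot(P[...,0]-cx,P[...,1]-cy)<r)&(P[...,2]>z0)&(P[...,2]<z1); return P[m]
def modelfit(pts,poly,x0):
    # fit 2D outline (m) to points: rasterised overlap via signed distance, and area match
    from scipy.optimize import minimize
    poly=np.array(poly,np.float32); g=0.001
    gx,gy=np.meshgrid(np.arange(-.06,.06,g),np.arange(-.06,.06,g))
    sd=np.array([cv2.pointPolygonTest(poly*1000,(float(a*1000),float(b*1000)),True) for a,b in zip(gx.ravel(),gy.ravel())]).reshape(gx.shape)
    occ=lambda q:cv2.remap(sd.astype(np.float32),((q[:,0]+.06)/g).astype(np.float32),((q[:,1]+.06)/g).astype(np.float32),1,borderValue=-30)
    G=np.c_[gx[sd>0],gy[sd>0]][::7]
    from scipy.spatial import cKDTree
    T=cKDTree(pts)
    def cost(v):
        c,s=np.cos(v[2]),np.sin(v[2]); R=np.array([[c,-s],[s,c]])
        q=(pts-v[:2])@R; o=np.minimum(np.maximum(0,-occ(q)),8)
        m=T.query(G@R.T+v[:2])[0]*1000; return (o**1.5).mean()+(np.clip(m-1.2,0,8)**1.5).mean()
    r=minimize(cost,x0,method='Nelder-Mead',options=dict(initial_simplex=[np.array(x0)+e for e in ([0,0,0],[.006,0,0],[0,.006,0],[0,0,.2])],maxiter=300))
    return r.x.round(4),round(r.fun,3)
def blankpoly(s): a=[(-26,-32),(s*10-9,-32),(s*10-9,-48),(s*10+9,-48),(s*10+9,-32),(26,-32),(26,32),(-26,32)]; return np.array(a)/1000.
def rect(w,h): return np.array([(-w,-h),(w,-h),(w,h),(-w,h)])/2000.
E
python3 - <<'E'
from h import *
for n in ['side','scene']:
    s,p,d,c,P=load(n)
    for nm,cx,cy in [('A',.567,.338),('B',.433,-.178)]:
        t=top(P,cx,cy,.07,.015,.027); print(n,nm,len(t),t.mean(0).round(4))
        if len(t)<60: continue
        best=[]
        for sg in (1,-1):
            fs=[modelfit(t[:,:2],blankpoly(sg),[*t[:,:2].mean(0),y]) for y in np.arange(-3,3.2,.75)]
            best.append((sg,min(fs,key=lambda f:f[1])))
        print(best)
    t=top(P,.432,.279,.04,.055,.07); print('scr',len(t))
    if len(t)>30: print(min([modelfit(t[:,:2],rect(34,16),[*t[:,:2].mean(0),y]) for y in (-.8,0,.8,1.6)],key=lambda f:f[1]))
E
```

```text
side A 846 [0.567  0.3428 0.0211]
[(1, (array([0.5664, 0.3427, 0.5968]), np.float64(0.055))), (-1, (array([ 0.569 ,  0.3367, -2.721 ]), np.float64(1.058)))]
side B 288 [ 0.4286 -0.1792  0.0195]
[(1, (array([ 0.4267, -0.1794,  0.456 ]), np.float64(1.742))), (-1, (array([ 0.4283, -0.1784,  0.6622]), np.float64(0.593)))]
scr 165
(array([ 0.4327,  0.2772, -0.4208]), np.float64(0.031))
scene A 228 [0.571  0.336  0.0206]
[(1, (array([0.5676, 0.339 , 0.6327]), np.float64(0.939))), (-1, (array([ 0.5715,  0.3334, -2.7072]), np.float64(2.11)))]
scene B 384 [ 0.4336 -0.1858  0.0214]
[(1, (array([ 0.4363, -0.1868, -2.3202]), np.float64(1.294))), (-1, (array([ 0.4308, -0.1805,  0.6425]), np.float64(0.284)))]
scr 0
```

```bash
cat >> h.py <<'E'
TH=.5
def nestR(yaw): return Ro.from_euler('z',yaw).as_matrix()@Ro.from_euler('y',-TH).as_matrix()
def fitnest(P,x0):
    from scipy.optimize import minimize
    Q=P.reshape(-1,3); Q=Q[(np.hypot(Q[:,0]-x0[0],Q[:,1]-x0[1])<.11)&(Q[:,2]>.012)&(Q[:,2]<.11)]
    def h(x,y):
        z=np.where(abs(x)>.0275,.008,0.); z=np.where((y<-.032)&((x<-.0005)|(x>.0205)),.008,z)
        return z
    def cost(v):
        q=(Q-[v[0],v[1],.06+v[3]])@nestR(v[2]); x,y=q[:,0],q[:,1]
        ins=(abs(x)<.0415)&(y>-.056)&(y<.072)
        e=np.minimum(abs(q[:,2]-h(x,y)),.006)*1000
        nr=(abs(x)<.06)&(y>-.075)&(y<.09)&(q[:,2]>-.004)&~ins   # points on plate level but outside plate
        return (e[ins].sum()-6*ins.sum()+3*nr.sum())/1000
    b=None
    for yaw in (-.1,0,.1):
        v0=np.array([x0[0],x0[1],yaw,0]); r=minimize(cost,v0,method='Nelder-Mead',options=dict(initial_simplex=[v0]+[v0+e for e in np.diag([.008,.008,.08,.003])],maxiter=800,xatol=1e-5))
        if b is None or r.fun<b.fun: b=r
    return b.x.round(4),round(b.fun,3),len(Q)
E
python3 - <<'E'
from h import *
for n in ['wrist','side','scene']:
    s,p,d,c,P=load(n)
    v,f,N=fitnest(P,[.595,.01]); print(n,v,f,N)
    if n=='wrist':
        R=nestR(v[2]); o=np.array([v[0],v[1],.06])
        cs=np.array([(x,y,.008) for x in(-.0415,-.0275,.0275,.0415) for y in(-.056,.072)]+[(-.0005,-.032,.008),(.0205,-.032,.008),(-.0275,-.032,.008)])
        k=4; im=np.ascontiguousarray(cv2.resize(p[60:230,260:430],None,fx=3.5,fy=3.5,interpolation=2)[:,:,::-1])
        for u in proj(cs@R.T+o,s,c): cv2.circle(im,tuple(int(a) for a in ((u-[260,60])*3.5+1.25).round()),3,(0,0,255),1)
        cv2.imwrite('pics/nest1.png',im)
        hsv=cv2.cvtColor(p,cv2.COLOR_RGB2HSV); m=((hsv[...,1]>120)&(hsv[...,0]>12)&(hsv[...,0]<32)&(hsv[...,2]>80)).astype(np.uint8); m[:,:290]=0;m[:,340:]=0;m[180:]=0
        nn,lab,st,ce=cv2.connectedComponentsWithStats(m)
        for i in range(1,nn):
            if st[i,4]>15: q=(P[lab==i]-o)@R; print('stub',st[i],q.min(0).round(3),q.max(0).round(3))
E
```

```text
wrist [5.969e-01 1.350e-02 4.380e-02 4.000e-04] -49.131 13862
stub [312 112  14  26 284] [-0.027  0.026  0.001] [0.135 0.069 0.283]
stub [314 147  13  11 128] [-0.028  0.004 -0.001] [-0.015  0.016  0.014]
side [ 5.938e-01  1.630e-02  4.850e-02 -1.000e-04] -5.709 2553
scene [0.5983 0.0128 0.0519 0.0008] -2.929 1241
```

View pics/nest1.png

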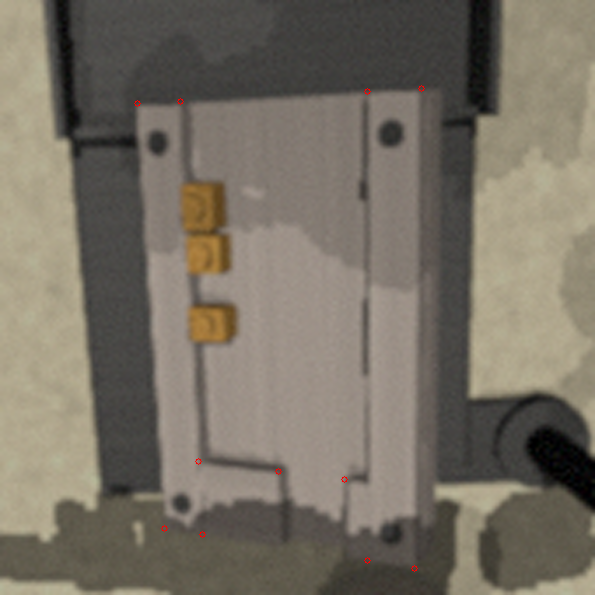

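The overlay shows the nest fit is good to about 1.5 mm: the notch is at crop (284,470)–(345,480) and the stubs at (200,205), (207,254) and (211,323). Blank A at side (237,310) is the match, with fit cost 0.055 against 1.06 for the mirror model. The blank at (391,197) is the mirror. Moving above the small scraper and turning.

{"op": "servo_tool", "data": {
  "moves": [
    {"dp":[0.139,-0.071,0.025],"delta_rot":[0,0,0],"fingers":1},
    {"dp":[0.139,-0.071,0.025],"delta_rot":[0,0,0],"fingers":1},
    {"dp":[0.139,-0.071,0.025],"delta_rot":[0,0,0],"fingers":1},
    {"dp":[0.139,-0.071,0.025],"delta_rot":[0,0,0],"fingers":1},
    {"dp":[0.139,-0.071,0.025],"delta_rot":[0,0,0],"fingers":1}
  ]
}}

```text
clock: 0.65
position: [0.5032, 0.14, 0.2785]
ee_rot: [-0.0, 0.707, 0.707, -0.0]
contact_force: [-0.6, 0.7, -0.2]
width: 0.085
gripper_force: 0.0
```

{"op": "servo_tool", "data": {
  "moves": [
    {"dp":[0.139,-0.071,0.025],"delta_rot":[0,0,0],"fingers":1},
    {"dp":[0.139,-0.071,0.025],"delta_rot":[0,0,0],"fingers":1},
    {"dp":[0.139,-0.071,0.025],"delta_rot":[0,0,0],"fingers":1},
    {"dp":[0.139,-0.071,0.025],"delta_rot":[0,0,0],"fingers":1},
    {"dp":[0.139,-0.071,0.025],"delta_rot":[0,0,0],"fingers":1}
  ]
}}

```text
clock: 1.15
position: [0.4322, 0.279, 0.2535]
ee_rot: [-0.0, 0.707, 0.707, -0.0]
contact_force: [1.2, -0.1, 0.7]
width: 0.0853
gripper_force: 0.0
```

{"op": "servo_tool", "data": {
  "moves": [
    {"dp":[0,0,0],"delta_rot":[0,0,-0.96],"fingers":1},
    {"dp":[0,0,0],"delta_rot":[0,0,-0.96],"fingers":1},
    {"dp":[0,0,0],"delta_rot":[0,0,-0.96],"fingers":1},
    {"dp":[0,0,0],"delta_rot":[0,0,-0.96],"fingers":1},
    {"dp":[0,0,0],"delta_rot":[0,0,-0.96],"fingers":1}
  ]
}}

```text
clock: 1.65
position: [0.4328, 0.278, 0.2536]
ee_rot: [-0.0, 0.517, 0.856, -0.0]
contact_force: [0.4, 0.9, -0.0]
width: 0.0857
gripper_force: 0.0
```

{"op": "servo_tool", "data": {
  "moves": [
    {"dp":[0,0,0],"delta_rot":[0,0,-0.96],"fingers":1},
    {"dp":[0,0,0],"delta_rot":[0,0,-0.96],"fingers":1},
    {"dp":[0,0,0],"delta_rot":[0,0,-0.96],"fingers":1},
    {"dp":[0,0,0],"delta_rot":[0,0,-0.96],"fingers":1},
    {"dp":[0,0,0],"delta_rot":[0,0,-0.96],"fingers":1}
  ]
}}

```text
clock: 2.15
position: [0.4328, 0.2779, 0.2536]
ee_rot: [-0.0, 0.299, 0.954, -0.0]
contact_force: [1.1, -0.1, -0.0]
width: 0.0854
gripper_force: 0.0
```

{"op": "servo_tool", "data": {
  "moves": [
    {"dp":[0,0,0],"delta_rot":[0,0,-0.96],"fingers":1},
    {"dp":[0,0,0],"delta_rot":[0,0,-0.96],"fingers":1},
    {"dp":[0,0,0],"delta_rot":[0,0,0],"fingers":1},
    {"dp":[0,0,0],"delta_rot":[0,0,0],"fingers":1}
  ]
}}

```text
clock: 2.55
position: [0.4329, 0.2779, 0.2537]
ee_rot: [-0.0, 0.209, 0.978, -0.0]
contact_force: [0.3, 0.2, -0.6]
width: 0.0852
gripper_force: 0.0
```

```bash
cat >> h.py <<'E'
def pose(s):
    q=s['ee_rot']; return np.array(s['position']),Ro.from_quat([q[1],q[2],q[3],q[0]]).as_matrix()
def go(p,R=None):
    s=readout.get_state(); P0,R0=pose(s); R1=R0 if R is None else R
    rv=Ro.from_matrix(R0.T@R1).as_rotvec()
    print('t',round(s['clock'],2),'at',P0.round(4),'w',round(s['width'],4),'F',np.round(s['contact_force'],1))
    print('shift in present axes',(R0.T@(np.array(p)-P0)/.2).round(4),'turn',(rv/.1).round(3),'| shift after turn',(R1.T@(np.array(p)-P0)/.2).round(4))
def down(yaw): # tool y along world yaw, pointing down, tool x = yaw+90
    y=np.array([np.cos(yaw),np.sin(yaw),0]); z=np.array([0,0,-1.]); return np.c_[np.cross(y,z),y,z]
E
python3 - <<'E'
from h import *
s,p,d,c=snap('wrist','w2'); P=cloud(s,d,c)
print(pose(s)[1].round(3))
t=top(P,.432,.279,.04,.05,.07); print(len(t),t.mean(0).round(4))
f=min([modelfit(t[:,:2],rect(34,16),[*t[:,:2].mean(0),y]) for y in (-.8,-.4,0)],key=lambda f:f[1]); print(f)
v=f[0]; go([v[0],v[1],.099],down(v[2]+np.pi/2))
E
```

```text
[[-0.913  0.408 -0.   ]
 [ 0.408  0.913 -0.   ]
 [ 0.    -0.    -1.   ]]
692 [0.4323 0.2765 0.0611]
(array([ 0.4339,  0.2758, -0.4381]), np.float64(0.001))
t 2.6 at [0.433  0.278  0.2538] w 0.0853 F [-0.1 -0.5 -0. ]
shift in present axes [-0.0088 -0.0078  0.7739] turn [-0.002 -0.001  0.176] | shift after turn [-0.0089 -0.0078  0.7739]
```

{"op": "servo_tool", "data": {
  "moves": [
    {"dp":[-0.006,-0.007,0.15],"delta_rot":[0,0,0.17],"fingers":1},
    {"dp":[0,0,0.2],"delta_rot":[0,0,0],"fingers":1},
    {"dp":[0,0,0.2],"delta_rot":[0,0,0],"fingers":1},
    {"dp":[0,0,0.15],"delta_rot":[0,0,0],"fingers":1},
    {"dp":[0,0,0.074],"delta_rot":[0,0,0],"fingers":1}
  ]
}}

```text
clock: 3.1
position: [0.432, 0.2755, 0.0964]
ee_rot: [-0.002, 0.217, 0.976, -0.001]
contact_force: [-0.0, -0.1, 0.3]
width: 0.0854
gripper_force: 0.0
```

{"op": "servo_tool", "data": {
  "moves": [
    {"dp":[0,0,0],"delta_rot":[0,0,0],"fingers":0},
    {"dp":[0,0,0],"delta_rot":[0,0,0],"fingers":0},
    {"dp":[0,0,0],"delta_rot":[0,0,0],"fingers":0},
    {"dp":[0,0,0],"delta_rot":[0,0,0],"fingers":0},
    {"dp":[0,0,0],"delta_rot":[0,0,0],"fingers":0}
  ],
  "force": 80
}}

```text
clock: 3.6
position: [0.4342, 0.2765, 0.1004]
ee_rot: [0.001, 0.216, 0.976, 0.001]
contact_force: [1.9, 0.6, 0.1]
width: 0.0151
gripper_force: 77.8
```

{"op": "servo_tool", "data": {
  "moves": [
    {"dp":[0,0,0],"delta_rot":[0,0,0],"fingers":0},
    {"dp":[0,0,0],"delta_rot":[0,0,0],"fingers":0},
    {"dp":[0,0,0],"delta_rot":[0,0,0],"fingers":0},
    {"dp":[0,0,0],"delta_rot":[0,0,0],"fingers":0}
  ]
}}

```text
clock: 4.0
position: [0.4343, 0.2765, 0.1003]
ee_rot: [0.001, 0.216, 0.976, 0.001]
contact_force: [-0.3, -1.2, 5.7]
width: 0.0148
gripper_force: 78.4
```

{"op": "servo_tool", "data": {
  "moves": [
    {"dp":[0,0,-0.15],"delta_rot":[0,0,0],"fingers":0},
    {"dp":[0,0,-0.2],"delta_rot":[0,0,0],"fingers":0},
    {"dp":[0,0,-0.2],"delta_rot":[0,0,0],"fingers":0},
    {"dp":[0,0,-0.2],"delta_rot":[0,0,0],"fingers":0},
    {"dp":[0,0,0],"delta_rot":[0,0,0],"fingers":0}
  ]
}}

```text
clock: 4.5
position: [0.4361, 0.2775, 0.2548]
ee_rot: [0.005, 0.216, 0.976, 0.004]
contact_force: [1.0, -0.1, -1.8]
width: 0.0154
gripper_force: 78.4
```

```bash
cat >> h.py <<'E'
NEST=[.597,.014,.046]
def tool_nest(x,y,z,ydir,N=None):  # TCP at nest (x,y,z); ydir: tool y along nest 'y' or 'x'
    N=N or NEST; R=nestR(N[2]); yy=R[:,1] if ydir=='y' else R[:,0]; zz=-R[:,2]
    return np.array([N[0],N[1],.06])+R@np.array([x,y,z]), np.c_[np.cross(yy,zz),yy,zz]
E
python3 - <<'E'
from h import *
p,R=tool_nest(0,-.017,.19,'y'); print(p); go(p,R)
E
```

```text
[ 0.50678723 -0.00717072  0.22674069]
t 4.5 at [0.4361 0.2775 0.2548] w 0.0154 F [ 1.  -0.1 -1.8]
shift in present axes [-0.9202 -1.1424  0.1369] turn [-1.132 -4.802 -4.732] | shift after turn [-0.1852 -1.4381  0.2611]
```

{"op": "servo_tool", "data": {
  "moves": [
    {"dp":[0,0,0],"delta_rot":[-0.162,-0.686,-0.676],"fingers":0},
    {"dp":[0,0,0],"delta_rot":[-0.162,-0.686,-0.676],"fingers":0},
    {"dp":[0,0,0],"delta_rot":[-0.162,-0.686,-0.676],"fingers":0},
    {"dp":[0,0,0],"delta_rot":[-0.162,-0.686,-0.676],"fingers":0},
    {"dp":[0,0,0],"delta_rot":[-0.162,-0.686,-0.676],"fingers":0}
  ]
}}

```text
clock: 5.0
position: [0.4326, 0.2759, 0.2478]
ee_rot: [0.175, 0.045, 0.984, 0.002]
contact_force: [0.9, -0.8, -1.9]
width: 0.0149
gripper_force: 78.1
```

{"op": "servo_tool", "data": {
  "moves": [
    {"dp":[0,0,0],"delta_rot":[-0.162,-0.686,-0.676],"fingers":0},
    {"dp":[0,0,0],"delta_rot":[-0.162,-0.686,-0.676],"fingers":0},
    {"dp":[-0.03,-0.18,0.02],"delta_rot":[0,0,0],"fingers":0},
    {"dp":[-0.03,-0.18,0.02],"delta_rot":[0,0,0],"fingers":0},
    {"dp":[-0.03,-0.18,0.02],"delta_rot":[0,0,0],"fingers":0}
  ]
}}

```text
clock: 5.5
position: [0.4586, 0.1685, 0.2459]
ee_rot: [0.241, -0.024, 0.97, 0.003]
contact_force: [0.1, -0.6, -1.2]
width: 0.015
gripper_force: 78.4
```

{"op": "servo_tool", "data": {
  "moves": [
    {"dp":[-0.03,-0.18,0.02],"delta_rot":[0,0,0],"fingers":0},
    {"dp":[-0.03,-0.18,0.02],"delta_rot":[0,0,0],"fingers":0},
    {"dp":[-0.035,-0.18,0.02],"delta_rot":[0,0,0],"fingers":0},
    {"dp":[0,-0.18,0.02],"delta_rot":[0,0,0],"fingers":0},
    {"dp":[0,-0.178,0.02],"delta_rot":[0,0,0],"fingers":0}
  ]
}}

```text
clock: 6.0
position: [0.4934, -0.0102, 0.2382]
ee_rot: [0.241, -0.023, 0.97, 0.004]
contact_force: [1.1, -0.0, -1.4]
width: 0.0145
gripper_force: 78.4
```

{"op": "servo_tool", "data": {
  "moves": [
    {"dp":[0,0,0],"delta_rot":[0,0,0],"fingers":0},
    {"dp":[0,0,0],"delta_rot":[0,0,0],"fingers":0}
  ]
}}

```text
clock: 6.2
position: [0.4934, -0.0097, 0.2381]
ee_rot: [0.24, -0.021, 0.97, 0.004]
contact_force: [0.8, 0.2, -1.2]
width: 0.0149
gripper_force: 78.6
```

Run:
```python
from h import *
s,p,d,c=snap('wrist','w3')
P=cloud(s,d,c); print(fitnest(P,[.597,.014]))
p1,R=tool_nest(0,-.017,.19,'y'); go(p1,R)
cv2.imwrite('pics/w3.png',p[:,:,::-1])
```

```text
(array([ 5.963e-01,  1.260e-02,  4.810e-02, -3.000e-04]), np.float64(-54.691), 16710)
t 6.25 at [ 0.4934 -0.0087  0.2384] w 0.0153 F [ 0.4  0.5 -1.9]
shift in present axes [-0.0325  0.0049  0.0828] turn [-0.034 -0.141  0.011] | shift after turn [-0.0313  0.0046  0.0833]
```

View pics/w3.png

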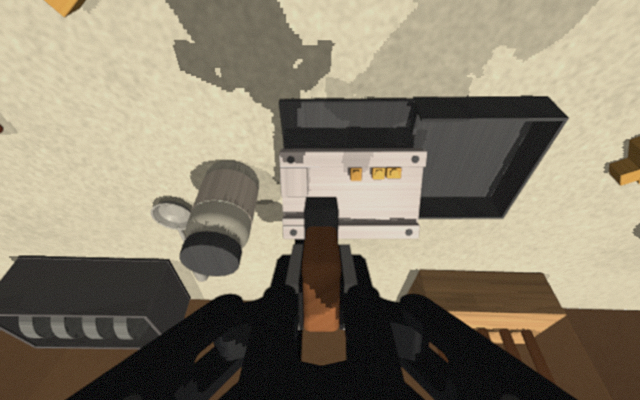

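The picture shows the held scraper over the nest, the stubs at (355,173), (378,173) and (394,172), the stop on the left at (297,182) and the jar at (212,215). Lowering towards the floor.

```bash
sed -i 's/^NEST=.*/NEST=[.5965,.0132,.047]/' h.py
python3 - <<'E'
from h import *
p1,R=tool_nest(-.0005,-.018,.118,'y'); go(p1,R)
E
```

```text
t 6.25 at [ 0.4934 -0.0087  0.2384] w 0.0153 F [ 0.4  0.5 -1.9]
shift in present axes [-0.0328 -0.0031  0.4416] turn [-0.038 -0.141  0.002] | shift after turn [-0.0265 -0.0048  0.442 ]
```

{"op": "servo_tool", "data": {
  "moves": [
    {"dp":[0,0,0],"delta_rot":[-0.04,-0.14,0],"fingers":0},
    {"dp":[-0.0265,-0.005,0.1],"delta_rot":[0,0,0],"fingers":0},
    {"dp":[0,0,0.15],"delta_rot":[0,0,0],"fingers":0},
    {"dp":[0,0,0.15],"delta_rot":[0,0,0],"fingers":0},
    {"dp":[0,0,0.042],"delta_rot":[0,0,0],"fingers":0}
  ]
}}

```text
clock: 6.75
position: [0.541, -0.0059, 0.162]
ee_rot: [0.247, -0.024, 0.969, 0.006]
contact_force: [0.2, -0.8, -2.0]
width: 0.0151
gripper_force: 78.6
```

{"op": "servo_tool", "data": {
  "moves": [
    {"dp":[0,0,0],"delta_rot":[0,0,0],"fingers":0},
    {"dp":[0,0,0],"delta_rot":[0,0,0],"fingers":0},
    {"dp":[0,0,0],"delta_rot":[0,0,0],"fingers":0}
  ]
}}

```text
clock: 7.05
position: [0.5418, -0.0075, 0.166]
ee_rot: [0.25, -0.024, 0.968, 0.005]
contact_force: [-0.0, -1.1, -0.9]
width: 0.015
gripper_force: 78.6
```

Run:
```python
from h import *
p1,R=tool_nest(-.0005,-.018,.103,'y'); go(p1,R)
s,p,d,c=snap('wrist','w4'); P=cloud(s,d,c); 
a=cv2.resize(p[110:260,240:460],None,fx=3.5,fy=3.5,interpolation=2)
cv2.imwrite('pics/w4.png',a[:,:,::-1])
```

```text
t 7.05 at [ 0.5418 -0.0075  0.166 ] w 0.015 F [-0.  -1.1 -0.9]
shift in present axes [0.0127 0.0004 0.0833] turn [-0.006  0.049  0.021] | shift after turn [0.0123 0.0003 0.0834]
```

View pics/w4.png

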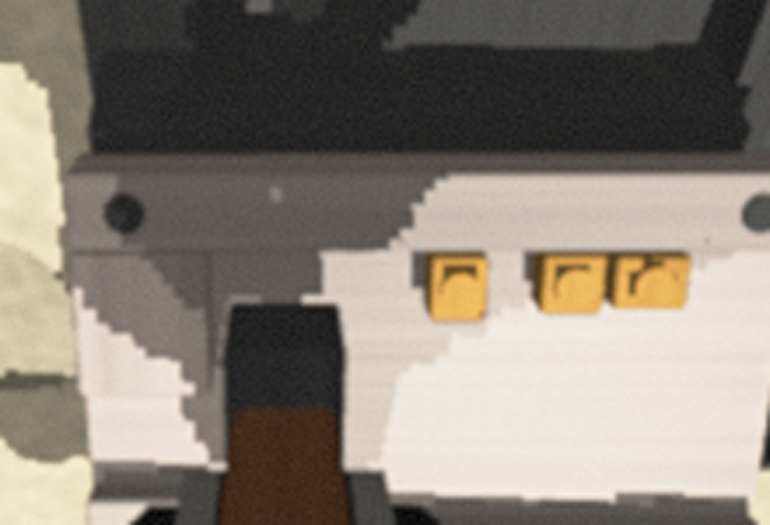

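The blade sits in the gap between the stop edge (crop x≈210) and the first stub (x≈430). Lowering in steps.

{"op": "servo_tool", "data": {
  "moves": [
    {"dp":[0.0125,0,0.02],"delta_rot":[0,0.05,0.02],"fingers":0},
    {"dp":[0,0,0.02],"delta_rot":[0,0,0],"fingers":0},
    {"dp":[0,0,0.015],"delta_rot":[0,0,0],"fingers":0},
    {"dp":[0,0,0],"delta_rot":[0,0,0],"fingers":0}
  ]
}}

```text
clock: 7.5
position: [0.5447, -0.0076, 0.1533]
ee_rot: [0.246, -0.022, 0.969, 0.006]
contact_force: [0.5, 0.4, -0.7]
width: 0.0153
gripper_force: 78.6
```

Run:
```python
from h import *
p1,R=tool_nest(-.0005,-.018,.102,'y'); go(p1,R)
```

```text
t 7.5 at [ 0.5447 -0.0076  0.1533] w 0.0153 F [ 0.5  0.4 -0.7]
shift in present axes [-0.0052  0.0019  0.0256] turn [-0.003 -0.03  -0.01 ] | shift after turn [-0.0051  0.0019  0.0256]
```

{"op": "servo_tool", "data": {
  "moves": [
    {"dp":[-0.004,0,0.015],"delta_rot":[0,-0.03,0],"fingers":0},
    {"dp":[0,0,0.012],"delta_rot":[0,0,0],"fingers":0},
    {"dp":[0,0,0],"delta_rot":[0,0,0],"fingers":0}
  ]
}}

```text
clock: 7.8
position: [0.5481, -0.0074, 0.149]
ee_rot: [0.247, -0.022, 0.969, 0.006]
contact_force: [-0.1, 0.1, -1.1]
width: 0.015
gripper_force: 78.6
```

{"op": "servo_tool", "data": {
  "moves": [
    {"dp":[0,0,0.005],"delta_rot":[0,0,0],"fingers":0},
    {"dp":[0,0,0],"delta_rot":[0,0,0],"fingers":0}
  ]
}}

```text
clock: 8.0
position: [0.5485, -0.0074, 0.1484]
ee_rot: [0.248, -0.022, 0.969, 0.006]
contact_force: [0.3, -0.3, -1.6]
width: 0.015
gripper_force: 78.6
```

Run:
```python
from h import *
p1,R=tool_nest(-.0005,-.018,.1005,'y'); go(p1,R)
```

```text
t 8.0 at [ 0.5485 -0.0074  0.1484] w 0.015 F [ 0.3 -0.3 -1.6]
shift in present axes [-0.0001  0.0016  0.0027] turn [-0.004  0.006 -0.007] | shift after turn [-0.0001  0.0016  0.0027]
```

{"op": "servo_tool", "data": {
  "moves": [
    {"dp":[0,0.03,0],"delta_rot":[0,0,0],"fingers":0},
    {"dp":[0,0.03,0],"delta_rot":[0,0,0],"fingers":0},
    {"dp":[0,0.03,0],"delta_rot":[0,0,0],"fingers":0},
    {"dp":[0,0.03,0],"delta_rot":[0,0,0],"fingers":0},
    {"dp":[0,0.03,0],"delta_rot":[0,0,0],"fingers":0}
  ]
}}

```text
clock: 8.5
position: [0.5471, 0.0227, 0.1486]
ee_rot: [0.248, -0.022, 0.969, 0.006]
contact_force: [0.2, 0.4, -1.6]
width: 0.0151
gripper_force: 78.6
```

Run:
```python
from h import *
p1,R=tool_nest(-.0005,.085,.101,'y'); go(p1,R)
```

```text
t 8.5 at [0.5471 0.0227 0.1486] w 0.0151 F [ 0.2  0.4 -1.6]
shift in present axes [0.0006 0.3657 0.0009] turn [-0.005  0.009 -0.007] | shift after turn [3.000e-04 3.657e-01 1.100e-03]
```

{"op": "servo_tool", "data": {
  "moves": [
    {"dp":[0,0.03,0],"delta_rot":[0,0,0],"fingers":0},
    {"dp":[0,0.03,0],"delta_rot":[0,0,0],"fingers":0},
    {"dp":[0,0.03,0],"delta_rot":[0,0,0],"fingers":0},
    {"dp":[0,0.03,0],"delta_rot":[0,0,0],"fingers":0},
    {"dp":[0,0.03,0],"delta_rot":[0,0,0],"fingers":0}
  ]
}}

```text
clock: 9.0
position: [0.5457, 0.0527, 0.1486]
ee_rot: [0.248, -0.022, 0.969, 0.006]
contact_force: [0.4, 0.3, -1.0]
width: 0.0149
gripper_force: 78.6
```

{"op": "servo_tool", "data": {
  "moves": [
    {"dp":[0,0.03,0],"delta_rot":[0,0,0],"fingers":0},
    {"dp":[0,0.03,0],"delta_rot":[0,0,0],"fingers":0},
    {"dp":[0,0.03,0],"delta_rot":[0,0,0],"fingers":0},
    {"dp":[0,0.03,0],"delta_rot":[0,0,0],"fingers":0},
    {"dp":[0,0.03,0],"delta_rot":[0,0,0],"fingers":0}
  ]
}}

```text
clock: 9.5
position: [0.5443, 0.0827, 0.1486]
ee_rot: [0.248, -0.022, 0.969, 0.006]
contact_force: [1.1, 0.7, -1.8]
width: 0.0149
gripper_force: 78.6
```

{"op": "servo_tool", "data": {
  "moves": [
    {"dp":[0,0.03,0],"delta_rot":[0,0,0],"fingers":0},
    {"dp":[0,0.03,0],"delta_rot":[0,0,0],"fingers":0},
    {"dp":[0,0,0],"delta_rot":[0,0,0],"fingers":0},
    {"dp":[0,0,0],"delta_rot":[0,0,0],"fingers":0},
    {"dp":[0,0,0],"delta_rot":[0,0,0],"fingers":0}
  ]
}}

```text
clock: 10.0
position: [0.5438, 0.0943, 0.1485]
ee_rot: [0.248, -0.022, 0.969, 0.006]
contact_force: [0.5, 0.5, -1.6]
width: 0.0148
gripper_force: 78.7
```

Run:
```python
from h import *
s,p,d,c=snap('side','s5'); s2,p2,d2,c2=snap('wrist','w5')
a=cv2.resize(p[170:290,225:345],None,fx=4,fy=4,interpolation=2); b=cv2.resize(p2[60:280,200:640],(660,330))
im=np.zeros((480+0,480+310,3),np.uint8); im[:,:480]=a; im[:155,480:790]=cv2.resize(p2,(310,155)); 
cv2.imwrite('pics/s5.png',im[:,:,::-1])
p1,R=tool_nest(-.0005,.085,.2,'y'); go(p1,R)
```

```text
t 10.1 at [0.5438 0.0942 0.1485] w 0.0152 F [-0.4 -0.1 -0.5]
shift in present axes [ 2.000e-04  7.800e-03 -4.946e-01] turn [-0.006  0.008 -0.011] | shift after turn [ 0.0005  0.0081 -0.4945]
```

View pics/s5.png

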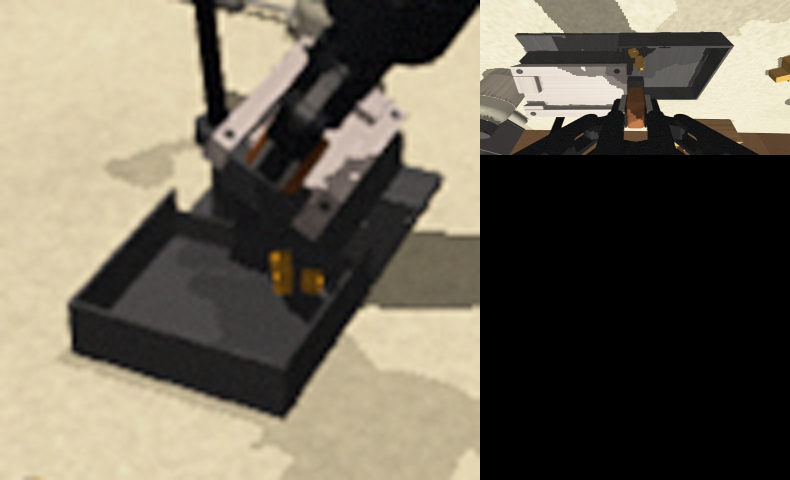

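All three stubs lie in the tray (crop (281,262), (281,283) and (312,280)) and the channel is empty. Lifting the scraper out and setting it back on the bench.

{"op": "servo_tool", "data": {
  "moves": [
    {"dp":[0,0,-0.15],"delta_rot":[0,0,0],"fingers":0},
    {"dp":[0,0,-0.2],"delta_rot":[0,0,0],"fingers":0},
    {"dp":[0,0,-0.2],"delta_rot":[0,0,0],"fingers":0},
    {"dp":[0,0,0],"delta_rot":[0,0,0],"fingers":0}
  ]
}}

```text
clock: 10.5
position: [0.4916, 0.092, 0.2501]
ee_rot: [0.252, -0.022, 0.967, 0.006]
contact_force: [1.5, -0.3, -1.6]
width: 0.0152
gripper_force: 78.8
```

Run:
```python
from h import *
go([.44,.28,.16],down(np.pi/2+.047))
```

```text
t 10.5 at [0.4916 0.092  0.2501] w 0.0152 F [ 1.5 -0.3 -1.6]
shift in present axes [0.4071 0.9508 0.2884] turn [-2.000e-03  5.104e+00 -9.000e-03] | shift after turn [0.2135 0.9511 0.4504]
```

{"op": "servo_tool", "data": {
  "moves": [
    {"dp":[0,0.15,0],"delta_rot":[0,0.85,0],"fingers":0},
    {"dp":[0,0.15,0],"delta_rot":[0,0.85,0],"fingers":0},
    {"dp":[0,0.15,0],"delta_rot":[0,0.85,0],"fingers":0},
    {"dp":[0,0.15,0],"delta_rot":[0,0.85,0],"fingers":0},
    {"dp":[0,0.15,0],"delta_rot":[0,0.85,0],"fingers":0}
  ]
}}

```text
clock: 11.0
position: [0.4843, 0.2432, 0.2442]
ee_rot: [0.036, -0.023, 0.999, 0.001]
contact_force: [0.8, -0.4, -1.6]
width: 0.0151
gripper_force: 78.7
```

{"op": "servo_tool", "data": {
  "moves": [
    {"dp":[0,0.15,0],"delta_rot":[0,0.85,0],"fingers":0},
    {"dp":[0.1,0.05,0.15],"delta_rot":[0,0,0],"fingers":0},
    {"dp":[0.1,0,0.15],"delta_rot":[0,0,0],"fingers":0},
    {"dp":[0,0,0.15],"delta_rot":[0,0,0],"fingers":0},
    {"dp":[0,0,0],"delta_rot":[0,0,0],"fingers":0}
  ]
}}

```text
clock: 11.5
position: [0.4387, 0.2788, 0.1509]
ee_rot: [-0.009, -0.023, 1.0, -0.002]
contact_force: [-0.5, 0.1, -1.1]
width: 0.0149
gripper_force: 78.7
```

{"op": "servo_tool", "data": {
  "moves": [
    {"dp":[0,0,0],"delta_rot":[0,0,0],"fingers":0},
    {"dp":[0,0,0],"delta_rot":[0,0,0],"fingers":0}
  ]
}}

```text
clock: 11.7
position: [0.4433, 0.2804, 0.1566]
ee_rot: [-0.003, -0.023, 1.0, 0.001]
contact_force: [0.0, 0.1, -1.2]
width: 0.0151
gripper_force: 78.7
```

Run:
```python
from h import *
P,R=pose(readout.get_state()); go([P[0],P[1],.101],down(np.pi/2+.047))
```

```text
t 11.7 at [0.4433 0.2804 0.1566] w 0.0151 F [ 0.   0.1 -1.2]
shift in present axes [-0.0017 -0.0004  0.2781] turn [ 0.013 -0.059 -0.014] | shift after turn [0.     0.     0.2781]
```

{"op": "servo_tool", "data": {
  "moves": [
    {"dp":[0,0,0.1],"delta_rot":[0,-0.06,0],"fingers":0},
    {"dp":[0,0,0.1],"delta_rot":[0,0,0],"fingers":0},
    {"dp":[0,0,0.06],"delta_rot":[0,0,0],"fingers":0},
    {"dp":[0,0,0.015],"delta_rot":[0,0,0],"fingers":0},
    {"dp":[0,0,0],"delta_rot":[0,0,0],"fingers":0}
  ]
}}

```text
clock: 12.2
position: [0.4419, 0.2801, 0.1011]
ee_rot: [-0.001, -0.023, 1.0, 0.0]
contact_force: [-0.4, -0.0, -1.4]
width: 0.0149
gripper_force: 79.0
```

{"op": "servo_tool", "data": {
  "moves": [
    {"dp":[0,0,0.004],"delta_rot":[0,0,0],"fingers":0},
    {"dp":[0,0,0],"delta_rot":[0,0,0],"fingers":0},
    {"dp":[0,0,0],"delta_rot":[0,0,0],"fingers":0}
  ]
}}

```text
clock: 12.5
position: [0.442, 0.2802, 0.1004]
ee_rot: [-0.0, -0.023, 1.0, 0.0]
contact_force: [1.2, -0.4, 1.7]
width: 0.0151
gripper_force: 79.0
```

Run:
```python
from h import *
P,R=pose(readout.get_state()); go([P[0],P[1],.1],down(np.pi/2+.047))
```

```text
t 12.5 at [0.442  0.2802 0.1004] w 0.0151 F [ 1.2 -0.4  1.7]
shift in present axes [-0.     -0.      0.0018] turn [ 0.008 -0.009 -0.009] | shift after turn [0.     0.     0.0018]
```

{"op": "servo_tool", "data": {
  "moves": [
    {"dp":[0,0,0],"delta_rot":[0,0,0],"fingers":1},
    {"dp":[0,0,0],"delta_rot":[0,0,0],"fingers":1},
    {"dp":[0,0,0],"delta_rot":[0,0,0],"fingers":1},
    {"dp":[0,0,0],"delta_rot":[0,0,0],"fingers":1},
    {"dp":[0,0,0],"delta_rot":[0,0,0],"fingers":1}
  ]
}}

```text
clock: 13.0
position: [0.4411, 0.2799, 0.0996]
ee_rot: [-0.002, -0.023, 1.0, -0.0]
contact_force: [0.8, 0.0, -0.7]
width: 0.0848
gripper_force: 0.0
```

{"op": "servo_tool", "data": {
  "moves": [
    {"dp":[0,0,-0.1],"delta_rot":[0,0,0],"fingers":1},
    {"dp":[0,0,-0.2],"delta_rot":[0,0,0],"fingers":1},
    {"dp":[0,0,-0.2],"delta_rot":[0,0,0],"fingers":1},
    {"dp":[0,0,-0.2],"delta_rot":[0,0,0],"fingers":1},
    {"dp":[0,0,0],"delta_rot":[0,0,0],"fingers":1}
  ]
}}

```text
clock: 13.5
position: [0.4444, 0.2813, 0.2453]
ee_rot: [0.004, -0.023, 1.0, 0.002]
contact_force: [0.8, 0.1, 0.1]
width: 0.0857
gripper_force: 0.0
```

Run:
```python
from h import *
go([.566,.342,.24],down(.6))
s,p,d,c=snap('side','s6'); P=cloud(s,d,c); t=top(P,.442,.28,.04,.05,.075); print(len(t),t.mean(0).round(4),t[:,2].min().round(3),t[:,2].max().round(3))
b=top(P,.567,.341,.07,.015,.027); print(modelfit(b[:,:2],blankpoly(1),[.567,.342,.6]))
```

```text
t 13.5 at [0.4444 0.2813 0.2453] w 0.0857 F [0.8 0.1 0.1]
shift in present axes [-0.6213  0.275   0.0325] turn [ 0.082  0.049 10.171] | shift after turn [-0.0928  0.6733  0.0263]
204 [0.4384 0.2831 0.0598] 0.05 0.067
(array([0.5668, 0.3423, 0.6088]), np.float64(0.054))
```

{"op": "servo_tool", "data": {
  "moves": [
    {"dp":[-0.155,0.069,0],"delta_rot":[0,0,0.9],"fingers":1},
    {"dp":[-0.155,0.069,0],"delta_rot":[0,0,0],"fingers":1},
    {"dp":[-0.155,0.069,0],"delta_rot":[0,0,0],"fingers":1},
    {"dp":[-0.155,0.069,0],"delta_rot":[0,0,0.9],"fingers":1},
    {"dp":[0,0,0],"delta_rot":[0,0,0.9],"fingers":1}
  ]
}}

```text
clock: 14.05
position: [0.5701, 0.3334, 0.2362]
ee_rot: [-0.002, 0.114, 0.993, -0.0]
contact_force: [-0.2, -0.8, 0.3]
width: 0.0856
gripper_force: 0.0
```

{"op": "servo_tool", "data": {
  "moves": [
    {"dp":[0,0,0],"delta_rot":[0,0,0.95],"fingers":1},
    {"dp":[0,0,0],"delta_rot":[0,0,0.95],"fingers":1},
    {"dp":[0,0,0],"delta_rot":[0,0,0.95],"fingers":1},
    {"dp":[0,0,0],"delta_rot":[0,0,0.95],"fingers":1},
    {"dp":[0,0,0],"delta_rot":[0,0,0.95],"fingers":1}
  ]
}}

```text
clock: 14.55
position: [0.5659, 0.3321, 0.2368]
ee_rot: [-0.003, 0.344, 0.939, -0.002]
contact_force: [0.4, -1.0, 0.5]
width: 0.0856
gripper_force: 0.0
```

{"op": "servo_tool", "data": {
  "moves": [
    {"dp":[0,0,0],"delta_rot":[0,0,0.95],"fingers":1},
    {"dp":[0,0,0],"delta_rot":[0,0,0.95],"fingers":1},
    {"dp":[0,0,0],"delta_rot":[0,0,0.8],"fingers":1},
    {"dp":[0,0,0],"delta_rot":[0,0,0],"fingers":1},
    {"dp":[0,0,0],"delta_rot":[0,0,0],"fingers":1}
  ]
}}

```text
clock: 15.05
position: [0.5662, 0.3322, 0.2377]
ee_rot: [-0.002, 0.465, 0.885, -0.002]
contact_force: [-0.3, -0.4, -0.4]
width: 0.0855
gripper_force: 0.0
```

Run:
```python
from h import *
s,p,d,c=snap('wrist','w7'); P=cloud(s,d,c)
b=top(P,.567,.341,.07,.014,.027); print(len(b),b.mean(0).round(4))
f=min([modelfit(b[:,:2],blankpoly(1),[.567,.342,y]) for y in (.5,.7)],key=lambda f:f[1]); print(f)
v=f[0]; a=v[2]; off=-.003
go([v[0]-np.sin(a)*off,v[1]+np.cos(a)*off,.24],down(a))
```

```text
3864 [0.5689 0.3413 0.02  ]
(array([0.5676, 0.3421, 0.6095]), np.float64(0.0))
t 15.1 at [0.5663 0.3323 0.238 ] w 0.0854 F [ 0.2 -0.9  0.2]
shift in present axes [ 0.0217  0.0331 -0.0099] turn [-0.047 -0.021 -0.062] | shift after turn [ 0.0215  0.0332 -0.0098]
```

Run:
```python
from h import *
for n in ['w7','w5','w3']:
    s,p,d,c,P=load(n); p0,R=pose(s); q=(P-p0)@R; v=d>0
    for sg in (1,-1):
        m=v&(abs(q[...,0])<.02)&(sg*q[...,1]>.009)&(sg*q[...,1]<.062)&(q[...,2]<.085)&(q[...,2]>.0)
        z=q[m]; 
        if len(z): print(n,sg,len(z),'z max',np.percentile(z[:,2],[50,90,97,99.5]).round(4), 'at',z[z[:,2].argmax()].round(4))
```

```text
w7 1 6832 z max [0.0129 0.0455 0.0532 0.0576] at [0.0022 0.0437 0.0596]
w7 -1 7464 z max [0.0113 0.0445 0.053  0.0575] at [-0.0035 -0.0426  0.0601]
w5 1 9337 z max [0.0154 0.0305 0.0549 0.065 ] at [0.0092 0.0105 0.0694]
w5 -1 10144 z max [0.0159 0.0361 0.0573 0.0677] at [ 0.0199 -0.0102  0.081 ]
w3 1 9322 z max [0.0153 0.0305 0.0548 0.0647] at [0.0093 0.0105 0.0692]
w3 -1 10155 z max [0.0159 0.0362 0.0572 0.0681] at [ 0.0188 -0.0103  0.081 ]
```

{"op": "servo_tool", "data": {
  "moves": [
    {"dp":[0.017,0.031,0],"delta_rot":[-0.05,-0.02,-0.06],"fingers":0.62},
    {"dp":[0,0,0],"delta_rot":[0,0,0],"fingers":0.62},
    {"dp":[0,0,0],"delta_rot":[0,0,0],"fingers":0.62},
    {"dp":[0,0,0],"delta_rot":[0,0,0],"fingers":0.62},
    {"dp":[0,0,0],"delta_rot":[0,0,0],"fingers":0.62}
  ]
}}

```text
clock: 15.6
position: [0.5698, 0.3387, 0.2392]
ee_rot: [0.001, 0.463, 0.886, 0.001]
contact_force: [1.3, -1.0, 0.2]
width: 0.0531
gripper_force: 0.0
```

Run:
```python
from h import *
s,p,d,c=snap('wrist','w8'); P=cloud(s,d,c); p0,R=pose(s); q=(P-p0)@R; v=d>0
for sg in (1,-1):
    m=v&(abs(q[...,0])<.02)&(sg*q[...,1]>.02)&(sg*q[...,1]<.05)&(q[...,2]<.085)&(q[...,2]>.0)
    z=q[m]; print(sg,len(z),np.percentile(z[:,2],[50,90,97,99.5]).round(4),z[z[:,2].argmax()].round(4))
go([.5687,.3402,.08],down(.6095))
```

```text
1 6864 [0.0167 0.0506 0.0606 0.0662] [-0.0026  0.0276  0.0694]
-1 7325 [0.0161 0.0494 0.0601 0.0659] [-0.0041 -0.0264  0.0691]
t 15.65 at [0.5699 0.3387 0.2392] w 0.0532 F [-0.8  0.8 -0.3]
shift in present axes [ 0.0097 -0.0023  0.7962] turn [ 0.023  0.003 -0.015] | shift after turn [ 9.500e-03 -5.000e-04  7.962e-01]
```

{"op": "servo_tool", "data": {
  "moves": [
    {"dp":[0.009,-0.001,0],"delta_rot":[0.02,0,0],"fingers":1},
    {"dp":[0,0,0.1],"delta_rot":[0,0,0],"fingers":1},
    {"dp":[0,0,0.2],"delta_rot":[0,0,0],"fingers":1},
    {"dp":[0,0,0.2],"delta_rot":[0,0,0],"fingers":1},
    {"dp":[0,0,0.15],"delta_rot":[0,0,0],"fingers":1}
  ]
}}

```text
clock: 16.15
position: [0.5678, 0.3398, 0.107]
ee_rot: [-0.0, 0.463, 0.886, -0.001]
contact_force: [0.1, -0.3, -0.5]
width: 0.085
gripper_force: 0.0
```

{"op": "servo_tool", "data": {
  "moves": [
    {"dp":[0,0,0.1],"delta_rot":[0,0,0],"fingers":1},
    {"dp":[0,0,0.05],"delta_rot":[0,0,0],"fingers":1},
    {"dp":[0,0,0],"delta_rot":[0,0,0],"fingers":1},
    {"dp":[0,0,0],"delta_rot":[0,0,0],"fingers":1}
  ]
}}

```text
clock: 16.55
position: [0.5694, 0.3405, 0.0801]
ee_rot: [0.001, 0.463, 0.886, 0.001]
contact_force: [0.3, -0.4, -0.5]
width: 0.0855
gripper_force: 0.0
```

Run:
```python
from h import *
go([.5687,.3402,.079],down(.6095))
```

```text
t 16.55 at [0.5694 0.3405 0.0801] w 0.0855 F [ 0.3 -0.4 -0.5]
shift in present axes [ 0.001  -0.0038  0.0055] turn [ 0.019  0.006 -0.015] | shift after turn [ 0.001  -0.0038  0.0055]
```

{"op": "servo_tool", "data": {
  "moves": [
    {"dp":[0,-0.003,0.0055],"delta_rot":[0,0,0],"fingers":0.3},
    {"dp":[0,0,0],"delta_rot":[0,0,0],"fingers":0.3},
    {"dp":[0,0,0],"delta_rot":[0,0,0],"fingers":0.3},
    {"dp":[0,0,0],"delta_rot":[0,0,0],"fingers":0.3},
    {"dp":[0,0,0],"delta_rot":[0,0,0],"fingers":0.3}
  ],
  "force": 80
}}

```text
clock: 17.05
position: [0.569, 0.3401, 0.0798]
ee_rot: [0.001, 0.463, 0.886, 0.001]
contact_force: [-0.3, 1.7, 5.6]
width: 0.0495
gripper_force: 85.2
```

{"op": "servo_tool", "data": {
  "moves": [
    {"dp":[0,0,0],"delta_rot":[0,0,0],"fingers":0.3},
    {"dp":[0,0,0],"delta_rot":[0,0,0],"fingers":0.3},
    {"dp":[0,0,0],"delta_rot":[0,0,0],"fingers":0.3}
  ]
}}

```text
clock: 17.35
position: [0.569, 0.3401, 0.0798]
ee_rot: [0.001, 0.463, 0.886, 0.001]
contact_force: [-0.4, -0.1, 6.3]
width: 0.0494
gripper_force: 85.2
```

Run:
```python
from h import *
s,p,d,c=snap('wrist','w9'); P=cloud(s,d,c)
b=top(P,.567,.341,.07,.014,.027); print(len(b),b.mean(0).round(4))
print(modelfit(b[:,:2],blankpoly(1),[.567,.342,.6]),s['gripper_force'])
go([.5687,.3402,.079],down(.6095))
```

```text
14989 [0.5686 0.343  0.0203]
(array([0.5686, 0.342 , 0.6121]), np.float64(0.465)) 85.16285061836243
t 17.4 at [0.569  0.3402 0.0798] w 0.0495 F [0.2 0.  5.7]
shift in present axes [ 0.001 -0.001  0.004] turn [ 0.03   0.007 -0.015] | shift after turn [ 0.001 -0.001  0.004]
```

{"op": "servo_tool", "data": {
  "moves": [
    {"dp":[0,0,-0.05],"delta_rot":[0,0,0],"fingers":0.3},
    {"dp":[0,0,-0.15],"delta_rot":[0,0,0],"fingers":0.3},
    {"dp":[0,0,-0.2],"delta_rot":[0,0,0],"fingers":0.3},
    {"dp":[0,0,-0.2],"delta_rot":[0,0,0],"fingers":0.3},
    {"dp":[0,0,-0.2],"delta_rot":[0,0,0],"fingers":0.3}
  ]
}}

```text
clock: 17.9
position: [0.5674, 0.3394, 0.2389]
ee_rot: [-0.001, 0.463, 0.886, -0.001]
contact_force: [1.1, 0.2, -3.7]
width: 0.0496
gripper_force: 84.7
```

Run:
```python
from h import *
p1,R=tool_nest(0,.017,.18,'x'); go(p1,R)
```

```text
t 17.9 at [0.5674 0.3394 0.2389] w 0.0496 F [ 1.1  0.2 -3.7]
shift in present axes [-1.1205 -1.1319  0.1069] turn [-4.887 -1.398  5.492] | shift after turn [-1.5511 -0.3684 -0.082 ]
```

{"op": "servo_tool", "data": {
  "moves": [
    {"dp":[0,0,0],"delta_rot":[-0.611,-0.175,0.687],"fingers":0.3},
    {"dp":[0,0,0],"delta_rot":[-0.611,-0.175,0.687],"fingers":0.3},
    {"dp":[0,0,0],"delta_rot":[-0.611,-0.175,0.687],"fingers":0.3},
    {"dp":[0,0,0],"delta_rot":[-0.611,-0.175,0.687],"fingers":0.3},
    {"dp":[0,0,0],"delta_rot":[-0.611,-0.175,0.687],"fingers":0.3}
  ]
}}

```text
clock: 18.4
position: [0.5669, 0.339, 0.2373]
ee_rot: [0.109, 0.603, 0.782, 0.114]
contact_force: [0.1, -0.6, -4.5]
width: 0.0497
gripper_force: 84.6
```

{"op": "servo_tool", "data": {
  "moves": [
    {"dp":[0,0,0],"delta_rot":[-0.611,-0.175,0.687],"fingers":0.3},
    {"dp":[0,0,0],"delta_rot":[-0.611,-0.175,0.687],"fingers":0.3},
    {"dp":[0,0,0],"delta_rot":[-0.611,-0.175,0.687],"fingers":0.3},
    {"dp":[-0.172,-0.041,-0.009],"delta_rot":[0,0,0],"fingers":0.3},
    {"dp":[-0.172,-0.041,-0.009],"delta_rot":[0,0,0],"fingers":0.3}
  ]
}}

```text
clock: 18.9
position: [0.5531, 0.2699, 0.2317]
ee_rot: [0.17, 0.668, 0.702, 0.178]
contact_force: [-0.2, -1.2, -4.4]
width: 0.0497
gripper_force: 84.7
```

{"op": "servo_tool", "data": {
  "moves": [
    {"dp":[-0.172,-0.041,-0.009],"delta_rot":[0,0,0],"fingers":0.3},
    {"dp":[-0.172,-0.041,-0.009],"delta_rot":[0,0,0],"fingers":0.3},
    {"dp":[-0.172,-0.041,-0.009],"delta_rot":[0,0,0],"fingers":0.3},
    {"dp":[-0.172,-0.041,-0.009],"delta_rot":[0,0,0],"fingers":0.3},
    {"dp":[-0.172,-0.041,-0.009],"delta_rot":[0,0,0],"fingers":0.3}
  ]
}}

```text
clock: 19.4
position: [0.5209, 0.0954, 0.2202]
ee_rot: [0.17, 0.669, 0.701, 0.178]
contact_force: [0.9, -0.4, -4.7]
width: 0.0496
gripper_force: 84.7
```

{"op": "servo_tool", "data": {
  "moves": [
    {"dp":[-0.172,-0.041,-0.009],"delta_rot":[0,0,0],"fingers":0.3},
    {"dp":[-0.172,-0.041,-0.009],"delta_rot":[0,0,0],"fingers":0.3},
    {"dp":[0,0,0],"delta_rot":[0,0,0],"fingers":0.3},
    {"dp":[0,0,0],"delta_rot":[0,0,0],"fingers":0.3},
    {"dp":[0,0,0],"delta_rot":[0,0,0],"fingers":0.3}
  ]
}}

```text
clock: 19.9
position: [0.5097, 0.0278, 0.2162]
ee_rot: [0.171, 0.669, 0.701, 0.18]
contact_force: [1.4, -0.5, -5.4]
width: 0.0494
gripper_force: 84.7
```

Run:
```python
from h import *
p1,R1=tool_nest(0,.017,.14,'x'); go(p1,R1)
s,p,d,c=snap('wrist','w10'); P=cloud(s,d,c); p0,R=pose(s)
print(fitnest(P,[.597,.014]))
q=(P-p0)@R
# blank top face in tool frame: z~.06
for sg in (1,):
    m=(d>0)&(q[...,2]>.054)&(q[...,2]<.066)&(abs(q[...,1])<.04)&(abs(q[...,0])<.06)
    hsv=cv2.cvtColor(p,cv2.COLOR_RGB2HSV); m&=(hsv[...,0]>10)&(hsv[...,0]<35)&(hsv[...,1]>100)
    z=q[m]; print(len(z),z.min(0).round(4),z.max(0).round(4))
    A=np.c_[z[:,:2],np.ones(len(z))]; print('plane',np.linalg.lstsq(A,z[:,2],rcond=None)[0].round(4))
cv2.imwrite('pics/w10.png',p[:,:,::-1])
```

```text
t 19.9 at [0.5097 0.0278 0.2162] w 0.0494 F [ 1.4 -0.5 -5.4]
shift in present axes [-0.0086  0.0027  0.1916] turn [ 0.008 -0.012 -0.002] | shift after turn [-0.0083  0.0029  0.1916]
(array([ 5.964e-01,  1.610e-02,  5.360e-02, -2.000e-04]), np.float64(-35.108), 10446)
14127 [-0.0458 -0.0252  0.0544] [0.0347 0.0275 0.066 ]
plane [0.0073 0.0037 0.0602]
```

View pics/w10.png

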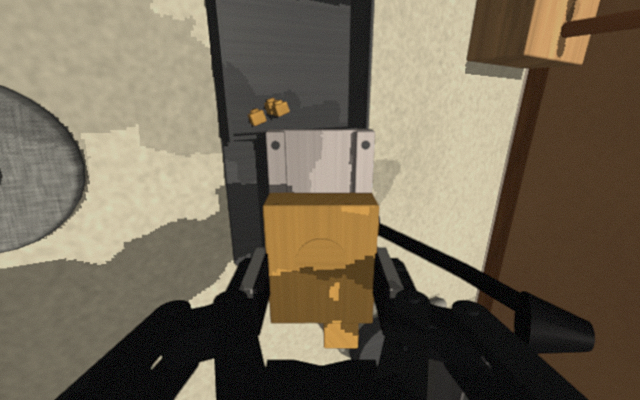

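The blank is held square over the nest, tongue at (342,335) towards the stop; channel rails at (276,160) and (365,160); stubs at (257,117)–(282,106) in the tray.

```bash
sed -i 's/^NEST=.*/NEST=[.5965,.0138,.048]/' h.py
python3 - <<'E'
from h import *
s,p,d,c,P=load('w10'); p0,R=pose(s); q=(P-p0)@R
hsv=cv2.cvtColor(p,cv2.COLOR_RGB2HSV)
m=(d>0)&(abs(q[...,2]-.0602)<.004)&(abs(q[...,1])<.04)&(abs(q[...,0])<.06)&(hsv[...,0]>10)&(hsv[...,0]<35)&(hsv[...,1]>100)
z=q[m][::4]; print(modelfit(z[:,[1,0]],blankpoly(1),[.0005,.0025,0]))
p1,R1=tool_nest(-.0007,.0175,.094,'x'); go(p1,R1)
E
```

```text
(array([0.0011, 0.0025, 0.0025]), np.float64(0.0))
t 19.95 at [0.5099 0.0282 0.2164] w 0.0496 F [-0.6 -0.6 -4.6]
shift in present axes [-0.0054 -0.0025  0.4217] turn [ 0.013 -0.01  -0.003] | shift after turn [-0.0049 -0.0019  0.4217]
```

{"op": "servo_tool", "data": {
  "moves": [
    {"dp":[-0.005,-0.002,0.05],"delta_rot":[0,0,0],"fingers":0.3},
    {"dp":[0,0,0.12],"delta_rot":[0,0,0],"fingers":0.3},
    {"dp":[0,0,0.12],"delta_rot":[0,0,0],"fingers":0.3},
    {"dp":[0,0,0.08],"delta_rot":[0,0,0],"fingers":0.3},
    {"dp":[0,0,0.05],"delta_rot":[0,0,0],"fingers":0.3}
  ]
}}

```text
clock: 20.45
position: [0.5505, 0.0292, 0.1406]
ee_rot: [0.17, 0.668, 0.701, 0.179]
contact_force: [-0.3, 0.9, -5.2]
width: 0.0497
gripper_force: 84.6
```

{"op": "servo_tool", "data": {
  "moves": [
    {"dp":[0,0,0],"delta_rot":[0,0,0],"fingers":0.3},
    {"dp":[0,0,0],"delta_rot":[0,0,0],"fingers":0.3},
    {"dp":[0,0,0],"delta_rot":[0,0,0],"fingers":0.3}
  ]
}}

```text
clock: 20.75
position: [0.5505, 0.0283, 0.1434]
ee_rot: [0.172, 0.669, 0.701, 0.18]
contact_force: [0.4, -0.5, -4.7]
width: 0.0494
gripper_force: 84.6
```

Run:
```python
from h import *
p1,R1=tool_nest(-.0007,.0175,.081,'x'); go(p1,R1)
```

```text
t 20.75 at [0.5505 0.0283 0.1434] w 0.0494 F [ 0.4 -0.5 -4.7]
shift in present axes [ 0.004  -0.0049  0.0694] turn [ 0.035 -0.    -0.011] | shift after turn [ 0.004  -0.0046  0.0694]
```

{"op": "servo_tool", "data": {
  "moves": [
    {"dp":[0.004,-0.0045,0],"delta_rot":[0.035,0,-0.01],"fingers":0.3},
    {"dp":[0,0,0.015],"delta_rot":[0,0,0],"fingers":0.3},
    {"dp":[0,0,0.015],"delta_rot":[0,0,0],"fingers":0.3},
    {"dp":[0,0,0.015],"delta_rot":[0,0,0],"fingers":0.3},
    {"dp":[0,0,0],"delta_rot":[0,0,0],"fingers":0.3}
  ]
}}

```text
clock: 21.25
position: [0.5538, 0.029, 0.1339]
ee_rot: [0.17, 0.669, 0.701, 0.179]
contact_force: [-0.5, -0.6, -4.2]
width: 0.0497
gripper_force: 84.7
```

Run:
```python
from h import *
p1,R1=tool_nest(-.0007,.0175,.081,'x'); go(p1,R1)
```

```text
t 21.25 at [0.5538 0.029  0.1339] w 0.0497 F [-0.5 -0.6 -4.2]
shift in present axes [0.0014 0.0034 0.0196] turn [-0.019 -0.    -0.009] | shift after turn [0.0014 0.0034 0.0197]
```

{"op": "servo_tool", "data": {
  "moves": [
    {"dp":[0,0.002,0.01],"delta_rot":[-0.015,0,0],"fingers":0.3},
    {"dp":[0,0,0.008],"delta_rot":[0,0,0],"fingers":0.3},
    {"dp":[0,0,0],"delta_rot":[0,0,0],"fingers":0.3},
    {"dp":[0,0,0],"delta_rot":[0,0,0],"fingers":0.3}
  ]
}}

```text
clock: 21.65
position: [0.5559, 0.0292, 0.1313]
ee_rot: [0.171, 0.669, 0.701, 0.179]
contact_force: [-0.1, 0.5, -4.2]
width: 0.0496
gripper_force: 84.7
```

Run:
```python
from h import *
p1,R1=tool_nest(-.0007,.0025,.0805,'x'); go(p1,R1)
```

```text
t 21.65 at [0.5559 0.0292 0.1313] w 0.0496 F [-0.1  0.5 -4.2]
shift in present axes [-0.074   0.0005  0.0058] turn [ 0.001 -0.    -0.006] | shift after turn [-0.074   0.0005  0.0058]
```

{"op": "servo_tool", "data": {
  "moves": [
    {"dp":[0,0,0.006],"delta_rot":[0,0,0],"fingers":0.3},
    {"dp":[-0.01,0,0],"delta_rot":[0,0,0],"fingers":0.3},
    {"dp":[-0.02,0,0],"delta_rot":[0,0,0],"fingers":0.3},
    {"dp":[-0.02,0,0],"delta_rot":[0,0,0],"fingers":0.3},
    {"dp":[0,0,0],"delta_rot":[0,0,0],"fingers":0.3}
  ]
}}

```text
clock: 22.15
position: [0.5572, 0.0185, 0.1305]
ee_rot: [0.171, 0.669, 0.701, 0.179]
contact_force: [-0.1, -1.0, -4.6]
width: 0.0496
gripper_force: 84.7
```

Run:
```python
from h import *
p1,R1=tool_nest(-.0007,-.0025,.0800,'x'); go(p1,R1)
```

```text
t 22.15 at [0.5572 0.0185 0.1305] w 0.0496 F [-0.1 -1.  -4.6]
shift in present axes [-0.0455 -0.0009  0.0029] turn [ 0.008  0.006 -0.015] | shift after turn [-0.0455 -0.001   0.0028]
```

{"op": "servo_tool", "data": {
  "moves": [
    {"dp":[-0.015,0,0],"delta_rot":[0,0,0],"fingers":0.3},
    {"dp":[-0.015,0,0],"delta_rot":[0,0,0],"fingers":0.3},
    {"dp":[-0.008,0,0],"delta_rot":[0,0,0],"fingers":0.3},
    {"dp":[0,0,0],"delta_rot":[0,0,0],"fingers":0.3}
  ]
}}

```text
clock: 22.55
position: [0.5574, 0.0113, 0.1303]
ee_rot: [0.171, 0.669, 0.701, 0.179]
contact_force: [0.1, -0.1, -4.6]
width: 0.0495
gripper_force: 84.7
```

{"op": "servo_tool", "data": {
  "moves": [
    {"dp":[-0.004,0,0],"delta_rot":[0,0,0],"fingers":0.3},
    {"dp":[0,0,0],"delta_rot":[0,0,0],"fingers":0.3}
  ]
}}

```text
clock: 22.75
position: [0.5573, 0.0108, 0.1303]
ee_rot: [0.171, 0.669, 0.701, 0.179]
contact_force: [0.1, 0.6, -4.6]
width: 0.0496
gripper_force: 84.7
```

{"op": "servo_tool", "data": {
  "moves": [
    {"dp":[-0.004,0,0],"delta_rot":[0,0,0],"fingers":0.3},
    {"dp":[0,0,0],"delta_rot":[0,0,0],"fingers":0.3}
  ]
}}

```text
clock: 22.95
position: [0.5574, 0.01, 0.1303]
ee_rot: [0.171, 0.669, 0.701, 0.179]
contact_force: [-0.4, 0.3, -4.6]
width: 0.0495
gripper_force: 84.7
```

Run:
```python
from h import *
p1,R1=tool_nest(-.0007,-.0025,.0798,'x'); go(p1,R1)
```

```text
t 22.95 at [0.5574 0.01   0.1303] w 0.0495 F [-0.4  0.3 -4.6]
shift in present axes [-0.0029  0.0002  0.0037] turn [ 0.004  0.    -0.005] | shift after turn [-0.0029  0.0002  0.0037]
```

Slide on in 0.8 mm steps until the shoulder pushes back.

{"op": "servo_tool", "data": {
  "moves": [
    {"dp":[-0.004,0,0],"delta_rot":[0,0,0],"fingers":0.3},
    {"dp":[0,0,0],"delta_rot":[0,0,0],"fingers":0.3}
  ]
}}

```text
clock: 23.15
position: [0.5574, 0.0092, 0.1303]
ee_rot: [0.171, 0.669, 0.701, 0.179]
contact_force: [0.2, -0.4, -4.6]
width: 0.0495
gripper_force: 84.7
```

{"op": "servo_tool", "data": {
  "moves": [
    {"dp":[-0.004,0,0],"delta_rot":[0,0,0],"fingers":0.3},
    {"dp":[0,0,0],"delta_rot":[0,0,0],"fingers":0.3}
  ]
}}

```text
clock: 23.35
position: [0.5573, 0.009, 0.1304]
ee_rot: [0.17, 0.669, 0.701, 0.179]
contact_force: [0.3, 4.5, -2.4]
width: 0.0497
gripper_force: 84.8
```

{"op": "servo_tool", "data": {
  "moves": [
    {"dp":[-0.004,0,0],"delta_rot":[0,0,0],"fingers":0.3},
    {"dp":[0,0,0],"delta_rot":[0,0,0],"fingers":0.3}
  ]
}}

```text
clock: 23.55
position: [0.5573, 0.0088, 0.1305]
ee_rot: [0.17, 0.669, 0.701, 0.18]
contact_force: [1.5, 9.0, -2.8]
width: 0.0494
gripper_force: 84.8
```

The shoulder is against the stop (9 N). Easing off slightly and lowering onto the floor.

{"op": "servo_tool", "data": {
  "moves": [
    {"dp":[0.005,0,0.003],"delta_rot":[0,0,0],"fingers":0.3},
    {"dp":[0,0,0],"delta_rot":[0,0,0],"fingers":0.3}
  ]
}}

```text
clock: 23.75
position: [0.5575, 0.0091, 0.1301]
ee_rot: [0.171, 0.668, 0.701, 0.179]
contact_force: [-2.3, 4.7, -0.2]
width: 0.0495
gripper_force: 85.2
```

{"op": "servo_tool", "data": {
  "moves": [
    {"dp":[0,0,0.003],"delta_rot":[0,0,0],"fingers":0.3},
    {"dp":[0,0,0],"delta_rot":[0,0,0],"fingers":0.3}
  ]
}}

```text
clock: 23.95
position: [0.5575, 0.0091, 0.13]
ee_rot: [0.171, 0.668, 0.701, 0.18]
contact_force: [-7.6, 3.7, 6.6]
width: 0.0493
gripper_force: 86.1
```

Run:
```python
from h import *
p1,R1=tool_nest(-.0007,-.0025,.0798,'x'); go(p1,R1)
```

```text
t 23.95 at [0.5575 0.0091 0.13  ] w 0.0493 F [-7.6  3.7  6.6]
shift in present axes [0.0018 0.0007 0.0023] turn [ 0.008 -0.006 -0.003] | shift after turn [0.0018 0.0007 0.0023]
```

{"op": "servo_tool", "data": {
  "moves": [
    {"dp":[0,0,0],"delta_rot":[0,0,0],"fingers":0.7},
    {"dp":[0,0,0],"delta_rot":[0,0,0],"fingers":0.85},
    {"dp":[0,0,0],"delta_rot":[0,0,0],"fingers":1},
    {"dp":[0,0,0],"delta_rot":[0,0,0],"fingers":1},
    {"dp":[0,0,0],"delta_rot":[0,0,0],"fingers":1}
  ]
}}

```text
clock: 24.45
position: [0.5583, 0.0084, 0.1294]
ee_rot: [0.171, 0.669, 0.701, 0.179]
contact_force: [0.8, 0.1, -0.0]
width: 0.0853
gripper_force: 0.0
```

{"op": "servo_tool", "data": {
  "moves": [
    {"dp":[0,0,-0.05],"delta_rot":[0,0,0],"fingers":1},
    {"dp":[0,0,-0.15],"delta_rot":[0,0,0],"fingers":1},
    {"dp":[0,0,-0.2],"delta_rot":[0,0,0],"fingers":1},
    {"dp":[0,0,-0.2],"delta_rot":[0,0,0],"fingers":1},
    {"dp":[0,0,0],"delta_rot":[0,0,0],"fingers":1}
  ]
}}

```text
clock: 24.95
position: [0.5007, 0.0055, 0.2401]
ee_rot: [0.175, 0.668, 0.7, 0.182]
contact_force: [1.3, 0.4, 0.1]
width: 0.0855
gripper_force: 0.0
```

{"op": "servo_tool", "data": {
  "moves": [
    {"dp":[0,0,0],"delta_rot":[0,0,0],"fingers":1},
    {"dp":[0,0,0],"delta_rot":[0,0,0],"fingers":1}
  ]
}}

```text
clock: 25.15
position: [0.5, 0.0059, 0.2339]
ee_rot: [0.17, 0.669, 0.701, 0.179]
contact_force: [0.3, 0.4, -0.2]
width: 0.0859
gripper_force: 0.0
```

Run:
```python
from h import *
s,p,d,c=snap('wrist','w11'); P=cloud(s,d,c)
v=np.array(NEST); R=nestR(v[2]); q=(P-[v[0],v[1],.06])@R
hsv=cv2.cvtColor(p,cv2.COLOR_RGB2HSV); br=(hsv[...,0]>10)&(hsv[...,0]<35)&(hsv[...,1]>100)&(d>0)
m=br&(abs(q[...,2]-.02)<.004)&(abs(q[...,0])<.04)&(q[...,1]<.05)&(q[...,1]>-.07)
z=q[m]; print(len(z),np.percentile(z,[.5,99.5],axis=0).round(4)); A=np.c_[z[:,:2],np.ones(len(z))]; print(np.linalg.lstsq(A,z[:,2],rcond=None)[0].round(4))
print(modelfit(z[::4,:2],blankpoly(1),[0,0,0]))
m=br&(q[...,1]>.05)&(P[...,2]<.06)&(abs(P[...,0]-.6)<.08)&(P[...,1]<.25); t=P[m]; Rf=Ro.from_euler('z',v[2]).as_matrix(); f=(t-[v[0],v[1],0])@Rf
print('stubs',len(t),f.min(0).round(3),f.max(0).round(3))
s,p2,d,c=snap('side','s11')
a=cv2.resize(p[90:400,190:480],None,fx=1.6,fy=1.6); b=cv2.resize(p2[160:340,210:400],None,fx=1.75,fy=1.75,interpolation=2)
im=np.zeros((500,800,3),np.uint8); im[:a.shape[0],:a.shape[1]]=a; im[:b.shape[0],465:465+b.shape[1]]=b; cv2.imwrite('pics/f.png',im[:,:,::-1])
```

```text
4893 [[-0.0263 -0.0477  0.018 ]
 [ 0.0249  0.0315  0.0218]]
[-0.0012  0.0023  0.02  ]
(array([-0.0006, -0.0006,  0.013 ]), np.float64(0.012))
stubs 564 [-0.065  0.059  0.002] [0.062 0.105 0.03 ]
```

View pics/f.png

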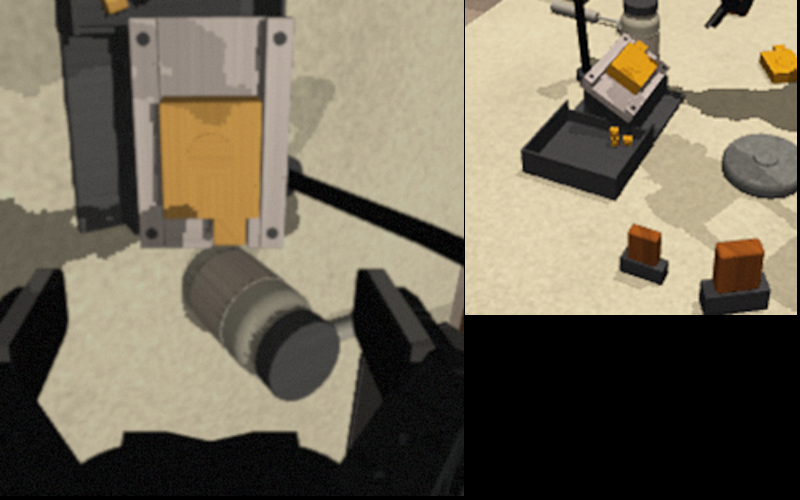

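The blank is seated: offset about -0.6 mm in both x and y, height 0.0 mm and tilt under 0.003 rad. The tongue is in the notch (crop (228,230)), the three stubs are in the tray and the scraper stands upright at crop (644,252).

```bash
python3 -c "
from rig import manip; print(manip.sign_off())"
```

```text
the job is handed in; nothing more can be done
None
```

The job is handed in, but `sign_off` returned no verdict: by my last camera check the three stubs are in the tray, the scraper stands upright on the bench, and the matching blank is seated flat in the nest with its tongue in the notch and the gripper clear.

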